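Rack the lens barrels by length

TASK

Stand the four lens barrels on the white rack in order of length, one centred on each of the four round seats: the shortest on the seat next to the black ball knob, the longest at the far end. Do not let a lens tip over, and do not push the glass dish of small parts out of its place.

Things in the scene. Friction and masses are not known exactly. Their poses are not given: they have to be found in the camera images.
- lens_1: the shortest of four lens barrels: an upright bright aluminium cylinder 36 mm in diameter from its foot up to 30 mm, then a dark steel nose 31 mm in diameter and 10 mm high (total height 40 mm), about 90 g (up to 30 % either way), loose. Origin: centre of its underside; z up along its axis.
- lens_2: the second shortest of four lens barrels: an upright bright aluminium cylinder 36 mm in diameter from its foot up to 48 mm, then a dark steel nose 27 mm in diameter and 10 mm high (total height 58 mm), about 130 g (up to 30 % either way), loose. Origin: centre of its underside; z up along its axis.
- lens_3: the second longest of four lens barrels: an upright bright aluminium cylinder 36 mm in diameter from its foot up to 68 mm, then a dark steel nose 23 mm in diameter and 10 mm high (total height 78 mm), about 170 g (up to 30 % either way), loose. Origin: centre of its underside; z up along its axis.
- lens_4: the longest of four lens barrels: an upright bright aluminium cylinder 36 mm in diameter from its foot up to 88 mm, then a dark steel nose 19 mm in diameter and 10 mm high (total height 98 mm), about 210 g (up to 30 % either way), loose. Origin: centre of its underside; z up along its axis.
- seat_a: one of four like round grey seats in a straight row, 66 mm apart centre to centre, on the fixed flat white rack (90 x 345 mm, 8 mm thick). A disc 60 mm in diameter, 3 mm high, with a thin black circle; its letter says nothing of its place in the row. Origin: centre of its underside, 8 mm above the table (its top is 11 mm above the table). z up, y along the row.
- seat_b: one of four like round grey seats in a straight row, 66 mm apart centre to centre, on the fixed flat white rack (90 x 345 mm, 8 mm thick). A disc 60 mm in diameter, 3 mm high, with a thin black circle; its letter says nothing of its place in the row. Origin: centre of its underside, 8 mm above the table (its top is 11 mm above the table). z up, y along the row.
- seat_c: one of four like round grey seats in a straight row, 66 mm apart centre to centre, on the fixed flat white rack (90 x 345 mm, 8 mm thick). A disc 60 mm in diameter, 3 mm high, with a thin black circle; its letter says nothing of its place in the row. Origin: centre of its underside, 8 mm above the table (its top is 11 mm above the table). z up, y along the row.
- seat_d: one of four like round grey seats in a straight row, 66 mm apart centre to centre, on the fixed flat white rack (90 x 345 mm, 8 mm thick). A disc 60 mm in diameter, 3 mm high, with a thin black circle; its letter says nothing of its place in the row. Origin: centre of its underside, 8 mm above the table (its top is 11 mm above the table). z up, y along the row.
- knob_post: black ball knob (24 mm in diameter) on a thin steel stem, 46 mm high in all, fixed on the rack at one end of the row of seats, in line with them, 50 mm from the centre of the nearest seat. It may be at either end (a low aluminium bar, 12 mm high, is at the other). Origin: centre of its underside, on the rack's top, 8 mm above the table.
- dish: open shallow glass dish of small parts, 62 mm in diameter, 14 mm high, loose, standing among the lenses; not part of the row. Origin: centre of its underside.
Not all that is in view belongs to the job. Leave any red look-alike of the lens_2 alone.

How it is judged:
By the outcome, as a careful person would: the job done as asked, in the order asked, and still so for the second after the job is handed in, with the robot touching nothing.
It also fails if it takes over 99 s, if anything falls off the work surface, if the arm or the gripper's body presses on something with over 40 N, if the wrist force passes 120 N, or if a joint passes its speed limit or range.

ROBOT

A 6-joint arm with a two-finger parallel gripper is mounted at the origin on the work surface. World frame = base frame: x ahead of the robot, y to its left, z up, the work surface at z = 0. Lengths are in mm, angles in degrees, forces in N, time in s.
With the tool pointing down it reaches from about 325 to 925 mm from the base axis. Payload 3.1 kg.
Tool frame: the origin (TCP) lies on the centre line of the jaws, within the pads' length; the fingertips stand 22 mm ahead of it and the grasp point (between the pads) lies 3 mm ahead of it; z points along the fingers, y is the line along which they close (so a half turn about z gives the same grasp; the last joint's range is limited). The gripper opens to 85 mm and grips with 20 to 120 N. Pads are 22 mm wide; open, the fingers measure 114 mm over their backs; the gripper's body (76 mm by 85 mm) begins 54 mm behind the grasp point. The pads swing forward as they close: fully open they stand 13 mm farther back than shut.
Start: joints at [66.795, 12.427, 92.441, -0, 75.132, -6.429], TCP at [180.377, 598.417, 213.8] pointing down, gripper open.
Joint ranges: [-157.48, 157.48], [-44.54, 120.13], [17.64, 146.25], [-64.5, 244.5], [7.68, 150.69], [-147.95, 147.95]. Speed limits (degrees/s): [159.86, 159.86, 180, 180, 180, 180].

INTERFACE

Orientations are given as a 3x3 rotation matrix whose columns are the frame's x, y, z axes.
In Python, from rig import r gives the robot as it stands. The module is installed in compiled form; this text tells all that it offers.
- The arm moves only by the tool move_arm, never from a script. Its arguments are lists of equal length, an entry for each row: "delta_pos": the shift along the tool's x, y, z scaled (see below), a list of three; "angular": the turn, a rotation vector about the tool's x, y, z scaled (see below), a list of three. A call has 1 to 12 rows; each row shifts and turns the commanded pose from where the row before left it, along the tool's axes as they then stand; what a row does not reach is not made up. The controller multiplies each number of a shift by 0.03 m and each number of a turn by 0.12 rad. A row lasts 1/12 s, in which the tool goes at most 41.7 mm and 7.16 degrees, less where a joint would pass 70% of its speed; a pose out of reach is approached as far as the arm can. A call with a number of a shift or a turn outside -1 to 1 is refused whole. A call with a gripper value outside its range is refused whole. "gripper" is the closure, from 0 (fully open) to 1 (shut), set as the call begins (left out, the last holds). The fingers move at their own pace and stop on an object; the grip force is fixed at half the most. Time passes only in rows, so rows that do not move let the fingers close. It gives the time, the measured TCP pose, the force, the opening and the grip force at its end, in the units of the state.
- r.read_state(): the state, without advancing time (a new reading comes with each control period).
- r.snapshot(name): name is "scene" or "top"; returns (picture, depth): 480x640x3 uint8, red, green, blue; 480x640 float32, mm along the optical axis (not along the pixel's ray), 0 where there is no reading.
- r.camera_info(name): a dict with "K" (3x3 intrinsics, pixels), "dist" ([k1, k2, p1, p2, k3] as OpenCV has them; the pictures are not rectified), "rvec" (rotation vector, rad) and "tvec" (3), from world to camera coordinates, as OpenCV has them. Camera axes: x right, y down, z forward; pixel columns grow to the right and rows downward; lengths in mm; the calibration is good to about 2 mm. A picture is of the moment at which its call begins. camera_info takes no time and is no camera call.
- r.close_job(): hands the job in; it is judged then, once.
The state is a dict: "time_s": time; "joint_positions": joint angles; "joint_vel": joint speeds; "effort": joint torques, N m; "ee_pos": TCP position; "tool_rot": TCP orientation; "ft_force": force on the tool from outside, world axes, zero at the start; "wrist_torque": the same for the moment, N m; "grip_width": finger opening in mm; "grip_force": force on a finger pad.
Only numpy, scipy, OpenCV 4.12 (cv2) and the standard library are available. Lean on these libraries where they do the work, as an engineer would, in place of code of your own. Each camera call takes 0.05 s, during which the arm holds its last target. There are 200 camera calls.

## Working session

There is one attempt and no reset: what is moved stays moved. The work goes in short steps, Python scripts to look and compute and a tool call to move; the robot and the scene stay as the last step left them, time stands still between calls to the robot, and variables do not carry over. Pictures are saved under pics/ and viewed, at most 14 in all, crops included, and the job is handed in when it is done.

Besides the shell and the picture viewer there is one more tool, called after "Request:" as name(argument=value, ...), one argument or row to a line, values as JSON. move_arm: Moves the arm, as the interface text tells. Shifts and turns lie within -1 to 1; 1 stands for 0.03 m of shift or 0.12 rad of turn. Its arguments: {"type":"object","properties":{"delta_pos":{"type":"array"},"angular":{"type":"array"},"gripper":{"type":"number"}},"required":["delta_pos","angular"]}

```bash
mkdir -p pics; cat > h.py <<'E'
from rig import r
import numpy as np, cv2
def ray(cam,px):
    c=r.camera_info(cam);K=np.array(c["K"],float);d=np.array(c["dist"],float)
    R=cv2.Rodrigues(np.array(c["rvec"],float))[0];t=np.array(c["tvec"],float).ravel()
    u=cv2.undistortPoints(np.array([[px]],float),K,d).ravel()
    return -R.T@t, R.T@np.array([u[0],u[1],1.])
def onz(cam,px,z):
    o,d=ray(cam,px); return (o+d*(z-o[2])/d[2]).round(1)
def atd(cam,px,dep):
    o,d=ray(cam,px); return (o+d*dep).round(1)
def cloud(cam,dep):
    v,u=np.mgrid[0:480,0:640];c=r.camera_info(cam)
    n=cv2.undistortPoints(np.stack([u,v],-1).reshape(-1,1,2).astype(float),np.array(c["K"],float),np.array(c["dist"],float)).reshape(480,640,2)
    R=cv2.Rodrigues(np.array(c["rvec"],float))[0];t=np.array(c["tvec"],float).ravel()
    P=np.dstack([n,np.ones((480,640))])*dep[...,None]
    return (P-t)@R
def snap(cam,name,crop=None,s=1):
    p,d=r.snapshot(cam);q=p[...,::-1]
    if crop: x,y,w,h=crop;q=q[y:y+h,x:x+w]
    cv2.imwrite("pics/"+name,cv2.resize(q,None,fx=s,fy=s,interpolation=cv2.INTER_CUBIC));return p,d
E
python3 -c "
from h import *
for c in ('top','scene'):
  p,d=snap(c,c+'0.png');np.save(c+'0d.npy',d);np.save(c+'0p.npy',p);print(c,ray(c,(320,240)))
s=r.read_state();print(s)"
```

```text
top (array([ 428.92079551,   -5.45135357, 1009.25275476]), array([ 0.11933198,  0.02973131, -0.99244951]))
scene (array([840.06756765, 491.45103957, 706.19620388]), array([-0.33601005, -0.56774979, -0.75156681]))
{'time_s': 0.1, 'joint_positions': array([ 6.67945471e+01,  1.24737926e+01,  9.25211882e+01,  1.19159587e-03,
        7.51318594e+01, -6.42744101e+00]), 'joint_vel': array([ 0.00850407, -0.08322964, -0.19197419,  0.09236962, -0.03044934,
        0.03008363]), 'effort': array([-7.73534084e-04, -3.98070288e+01, -3.04972529e+01, -7.23858034e-05,
        4.04277918e-03, -2.80603990e-05]), 'ee_pos': array([180.06542375, 597.68186055, 212.56684546]), 'tool_rot': array([[-9.57428681e-01,  2.88668543e-01, -8.90768446e-04],
       [ 2.88669793e-01,  9.57426573e-01, -2.02675850e-03],
       [ 2.67783959e-04, -2.19761466e-03, -9.99997549e-01]]), 'ft_force': array([-0.64622534, -0.24617813,  0.09105233]), 'wrist_torque': array([0.01200052, 0.01242027, 0.0409809 ]), 'grip_force': 0.0, 'grip_width': 85.32817340288518}
```

View pics/top0.png

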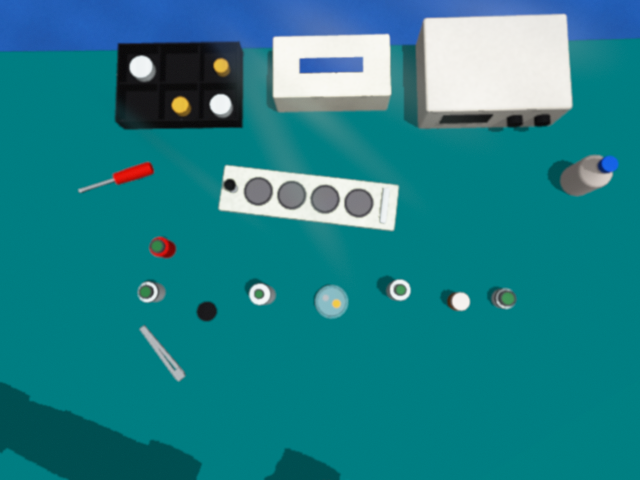

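View pics/scene0.png

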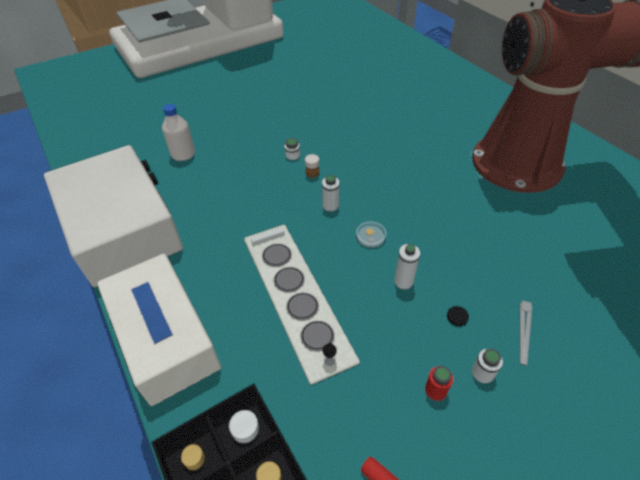

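Top: lens candidates with dark-green glass noses at (149,291), (261,294), (400,289), (505,298). The look-alikes are the red one (161,247), the white-capped brown jar (460,301), the black cap (207,311) and the pots in the tray (141,68). The dish is at (331,301), the knob at (230,185) at the left end of the rack, and the seats are at (258,191), (291,195), (324,199), (358,203). Next I measure heights and check with a crop.

```bash
python3 -c "
from h import *
p=np.load('top0p.npy');d=np.load('top0d.npy');P=cloud('top',d)
for n,(u,v) in dict(L149=(149,292),L261=(261,294),L400=(400,289),L505=(505,298),red=(161,247),jar=(460,301),dish=(331,301),cap=(207,311)).items():
  w=P[v-20:v+21,u-20:u+21].reshape(-1,3);w=w[w[:,2]>4]; zt=np.percentile(w[:,2],97)
  t=w[w[:,2]>zt-5]; lo,hi=np.percentile(t,2,0),np.percentile(t,98,0)
  print(n,'ztop',zt.round(1),'ctr',((lo+hi)/2).round(1),'size',(hi-lo).round(1),len(t))
for n,(u,v) in dict(knob=(230,185),s1=(258,191),s2=(291,195),s3=(324.5,199),s4=(358.5,203)).items():
  print(n,onz('top',(u,v),42 if n=='knob' else 11),P[int(v),int(u)].round(1))
a=cv2.resize(p[265:325,125:285,::-1],None,fx=5,fy=5,interpolation=3)
b=cv2.resize(p[260:320,380:540,::-1],None,fx=5,fy=5,interpolation=3)
cv2.imwrite('pics/c1.png',np.vstack([a,b]))
q=cv2.resize(p[155:240,210:410,::-1],None,fx=4,fy=4,interpolation=3);cv2.imwrite('pics/rack.png',q)
"
```

```text
L149 ztop 59.9 ctr [446.2 175.  532.1] size [ 34.6 360.9 954.3] 165
L261 ztop 100.2 ctr [441.3  66.2 552.6] size [ 24.8 143.3 913.2] 95
L400 ztop 80.5 ctr [445.7 -67.3 542.6] size [ 33.6 123.7 933.4] 126
L505 ztop 42.9 ctr [ 434.2 -297.7   99.3] size [ 27.1  65.1 122.4] 195
red ztop 60.4 ctr [536.6 324.6  58.8] size [24.1 25.4  6.4] 148
jar ztop 48.1 ctr [ 430.2 -125.1  526.3] size [ 28.9 239.4 965.9] 217
dish ztop 16.5 ctr [433.    3.5 510.4] size [ 58.4  58.7 997.7] 150
cap ztop 13.2 ctr [415.3 243.   11.2] size [34.  34.6  5.5] 257
knob [652.6 194.   42. ] [650.1 191.8  52.8]
s1 [647.  145.2  11. ] [646.5 144.8  13.2]
s2 [638.1  80.5  11. ] [638.5  80.6   9.4]
s3 [629.3  15.1  11. ] [629.5  16.1  10.1]
s4 [620.5 -50.9  11. ] [620.7 -50.   10.2]
```

View pics/c1.png

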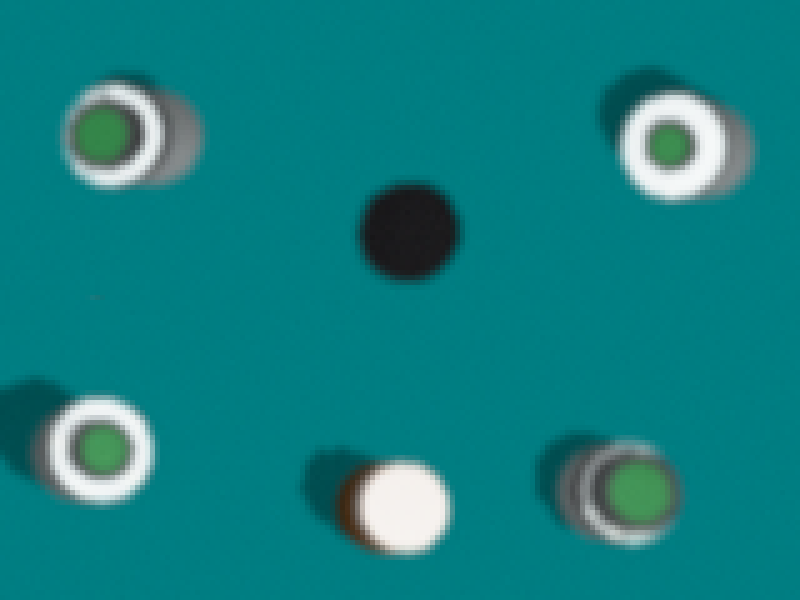

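View pics/rack.png

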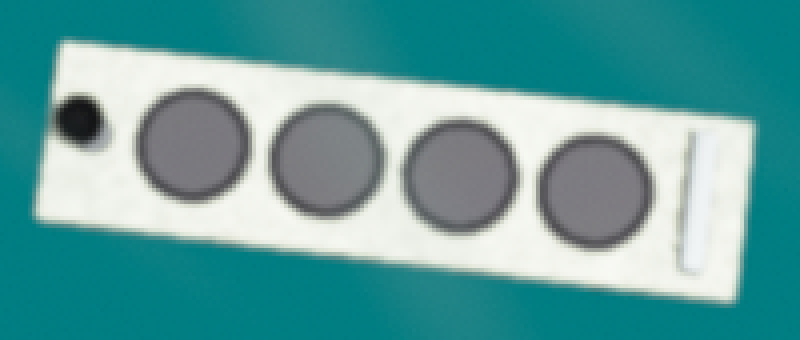

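Crop: the L2 rim is at (115,135), L4 rim (673,146), L3 rim (101,450) and L1 nose (638,490). The jar between L3 and L1 has no green glass. The rack crop shows seats at (193,145), (327,160), (461,175), (596,191) and the knob at left (78,120). Heights 60/100/80/43 match lens_2, lens_4, lens_3 and lens_1.

```bash
cat > pos.py <<'E'
from h import *
p=np.load('top0p.npy').astype(int)
def cr(x,y,ox,oy,s): return ((x+.5)/s-.5+ox,(y+.5)/s-.5+oy)
if __name__=='__main__':
  rim=dict(L1=((630,194),380,260,30,(505,298),40),L2=((115,135),125,265,48,(146,292),58),L3=((101,150),380,260,68,(400,290),78),L4=((673,146),125,265,88,(259,294),98))
  for n,((x,y),ox,oy,z,g,zt) in rim.items():
    m=(p[...,1]-p[...,0]>35)&(p[...,1]-p[...,2]>20)
    u,v=g;w=np.zeros_like(m);w[v-12:v+13,u-12:u+13]=1;vv,uu=np.nonzero(m&w)
    print(n,'rim',onz('top',cr(x,y,ox,oy,5),z),'green',onz('top',(uu.mean(),vv.mean()),zt),len(uu))
  S=np.array([onz('top',cr(x,y,210,155,4),11)[:2] for x,y in ((193,145),(327,160),(461,175),(596,191))])
  print(S,np.linalg.norm(np.diff(S,axis=0),axis=1)); 
  k=np.arange(4)-1.5;d=(k@S)/5;d/=np.linalg.norm(d);print('fit',(S.mean(0)+np.outer(k*66,d)).round(1),d,np.degrees(np.arctan2(-d[0],-d[1])))
  print(onz('scene',(317,335),11),onz('scene',(277,254),11))
E
python3 pos.py
```

```text
L1 rim [ 434.5 -317.3   30. ] green [ 435.3 -317.7   40. ] 124
L2 rim [452.3 342.3  48. ] green [452.2 343.7  58. ] 86
L3 rim [ 451.1 -119.4   68. ] green [ 451.3 -118.8   78. ] 70
L4 rim [445.5 130.   88. ] green [445.5 129.9  98. ] 49
[[647.2 145.4]
 [638.9  79.7]
 [630.5  14.3]
 [621.7 -51.2]] [66.22220172 65.93724289 66.08850127]
fit [[647.3 145.2]
 [638.8  79.8]
 [630.3  14.3]
 [621.9 -51.1]] [-0.12850441 -0.99170894] 7.383176379443462
[647.6 147.8  11. ] [620.2 -48.2  11. ]
```

Request:
move_arm(
  delta_pos=[
    [0, 0, 0],
    [0, 0, 0],
    [0, 0, 0],
    [0, 0, 0],
    [0, 0, 0],
    [0, 0, 0],
    [0, 0, 0],
    [0, 0, 0],
    [0, 0, 0],
    [0, 0, 0],
    [0, 0, 0],
    [0, 0, 0],
  ],
  angular=[
    [0, 0, 0.98],
    [0, 0, 0.98],
    [0, 0, 0.98],
    [0, 0, 0.98],
    [0, 0, 0.98],
    [0, 0, 0.98],
    [0, 0, 0.98],
    [0, 0, 0.98],
    [0, 0, 0.98],
    [0, 0, 0.98],
    [0, 0, 0.98],
    [0, 0, 0.98],
  ],
  gripper=0,
)

```text
time_s: 1.1
ee_pos: [180.2, 597.9, 213.0]
tool_rot: [[0.139, 0.99, -0.001], [0.99, -0.139, -0.001], [-0.001, -0.0, -1.0]]
ft_force: [0.4, 0.9, -0.5]
grip_width: 85.6
grip_force: 0.0
```

Request:
move_arm(
  delta_pos=[
    [-0.596, 0.846, 0],
    [-0.596, 0.846, 0],
    [-0.596, 0.846, 0],
    [-0.596, 0.846, 0],
    [-0.596, 0.846, 0],
    [-0.596, 0.846, 0],
    [-0.596, 0.846, 0],
    [-0.596, 0.846, 0],
    [-0.596, 0.846, 0],
    [-0.596, 0.846, 0],
    [-0.596, 0.846, 0],
    [-0.596, 0.846, 0],
  ],
  angular=[
    [0, 0, 0],
    [0, 0, 0],
    [0, 0, 0],
    [0, 0, 0],
    [0, 0, 0],
    [0, 0, 0],
    [0, 0, 0],
    [0, 0, 0],
    [0, 0, 0],
    [0, 0, 0],
    [0, 0, 0],
    [0, 0, 0],
  ],
)

```text
time_s: 2.1
ee_pos: [454.3, 343.9, 213.2]
tool_rot: [[0.133, 0.991, -0.001], [0.991, -0.133, -0.0], [-0.001, -0.001, -1.0]]
ft_force: [0.7, 0.5, -0.5]
grip_width: 85.1
grip_force: 0.0
```

```bash
cat > go.py <<'E'
import sys
from h import *
s=r.read_state();R=np.array(s['tool_rot']);e=np.array(s['ee_pos'])
print(s['time_s'],e.round(1),np.degrees(np.arctan2(-R[1,1],R[0,1])).round(2))
for a in sys.argv[1:]:
    t=np.array(eval(a),float);print(a,'units',(R.T@(t-e)/30).round(2));e=t
E
python3 go.py 452.2,342.8,213 452.2,342.8,33 452.2,342.8,193 638.8,79.8,193
```

```text
2.1 [454.3 343.9 213.2] 7.64
452.2,342.8,213 units [-0.05 -0.06  0.01]
452.2,342.8,33 units [0. 0. 6.]
452.2,342.8,193 units [-0.   -0.   -5.33]
638.8,79.8,193 units [-7.86  7.33 -0.  ]
```

Request:
move_arm(
  delta_pos=[
    [-0.05, -0.06, 0.6],
    [0, 0, 0.6],
    [0, 0, 0.6],
    [0, 0, 0.6],
    [0, 0, 0.6],
    [0, 0, 0.6],
    [0, 0, 0.6],
    [0, 0, 0.6],
    [0, 0, 0.6],
    [0, 0, 0.6],
    [0, 0, 0],
    [0, 0, 0],
  ],
  angular=[
    [0, 0, 0],
    [0, 0, 0],
    [0, 0, 0],
    [0, 0, 0],
    [0, 0, 0],
    [0, 0, 0],
    [0, 0, 0],
    [0, 0, 0],
    [0, 0, 0],
    [0, 0, 0],
    [0, 0, 0],
    [0, 0, 0],
  ],
)

```text
time_s: 3.1
ee_pos: [450.2, 343.2, 32.3]
tool_rot: [[0.133, 0.991, -0.004], [0.991, -0.133, -0.002], [-0.003, -0.003, -1.0]]
ft_force: [0.0, 0.1, 0.5]
grip_width: 85.3
grip_force: 0.0
```

Request:
move_arm(
  delta_pos=[
    [0, 0, 0],
    [0, 0, 0],
    [0, 0, 0],
    [0, 0, 0],
    [0, 0, 0],
    [0, 0, 0],
    [0, 0, 0],
    [0, 0, 0],
    [0, 0, 0],
    [0, 0, 0],
    [0, 0, 0],
    [0, 0, 0],
  ],
  angular=[
    [0, 0, 0],
    [0, 0, 0],
    [0, 0, 0],
    [0, 0, 0],
    [0, 0, 0],
    [0, 0, 0],
    [0, 0, 0],
    [0, 0, 0],
    [0, 0, 0],
    [0, 0, 0],
    [0, 0, 0],
    [0, 0, 0],
  ],
  gripper=1,
)

```text
time_s: 4.1
ee_pos: [452.5, 344.6, 35.1]
tool_rot: [[0.133, 0.991, 0.001], [0.991, -0.133, 0.001], [0.001, 0.001, -1.0]]
ft_force: [-1.8, -1.5, 5.4]
grip_width: 23.2
grip_force: 58.6
```

Width 23 mm isn't the expected 36, so I look before lifting.

```bash
python3 -c "
from h import *
p,d=snap('scene','g1.png',(380,220,200,200),2.5)
q,d=snap('top','x.png')
a=p[260:420,380:580,::-1];b=q[220:380,60:260,::-1]
cv2.imwrite('pics/g1.png',cv2.resize(np.hstack([a,b]),None,fx=2,fy=2,interpolation=3))
s=r.read_state();print(s['grip_width'],s['grip_force'],s['ft_force'])"
```

```text
23.4769322973995 58.64087998867035 [-1.38459836  0.01028783  6.14025245]
```

View pics/g1.png

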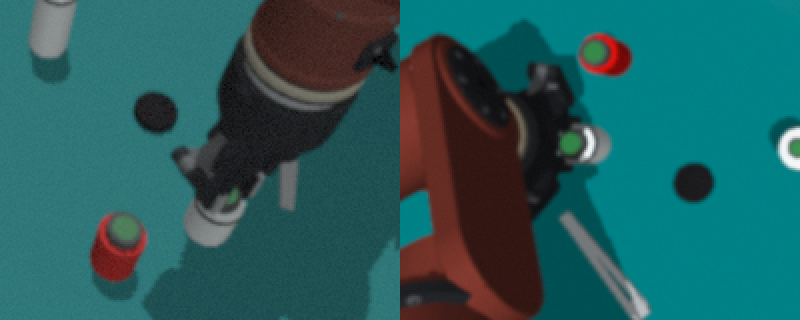

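The gripper appears at the +y edge of lens_2 (lens at about (210,225) in the left part, jaws up-right of it). I check lens_2's position from both cameras.

```bash
python3 -c "
from h import *
print('scene0 green L2',onz('scene',(490,356),58),'foot',onz('scene',(486,378),0))
for n,px,z in (('L4',(410,249),98),('L3',(331,180),78),('L1',(292,143),40),('red',(442,373),58)): print(n,onz('scene',px,z))
P=cloud('top',np.load('top0d.npy'));print(P[291,145],P[246,158], P[294,259])
Q=cloud('scene',np.load('scene0d.npy'));print('scene cloud',Q[356,490],Q[249,410],Q[180,331],Q[373,442])
def proj(c,X):
  c=r.camera_info(c);return cv2.projectPoints(np.array([X],float),np.array(c['rvec'],float),np.array(c['tvec'],float),np.array(c['K'],float),np.array(c['dist'],float))[0].ravel()
for z in (13,35,90,150): print(z,proj('top',(452,344,z)),proj('scene',(452,344,z)))
p,d=snap('scene','g2.png',(450,300,80,100),6)
"
```

```text
scene0 green L2 [455.1 344.1  58. ] foot [454.4 355.3   0. ]
L4 [447.4 134.   98. ]
L3 [ 453.3 -111.1   78. ]
L1 [ 436.6 -309.3   40. ]
red [535.8 326.   58. ]
[453.11661871 342.71472732  60.12445878] [535.68818075 322.74603424  57.02064851] [444.90670158 128.67755559  99.64560338]
scene cloud [454.69463588 343.94077869  57.36628347] [447.08112905 133.64463648  97.44714389] [ 453.14408219 -111.28148353   77.79354266] [536.09997878 326.11980268  58.65302965]
13 [153.29910988 292.12980819] [484.0050088  368.09518821]
35 [149.19404962 291.89965719] [487.53675721 361.83625195]
90 [138.07419179 291.27730195] [497.1278003  344.85583913]
150 [124.32386127 290.50990082] [509.03799585 323.80350177]
```

View pics/g2.png

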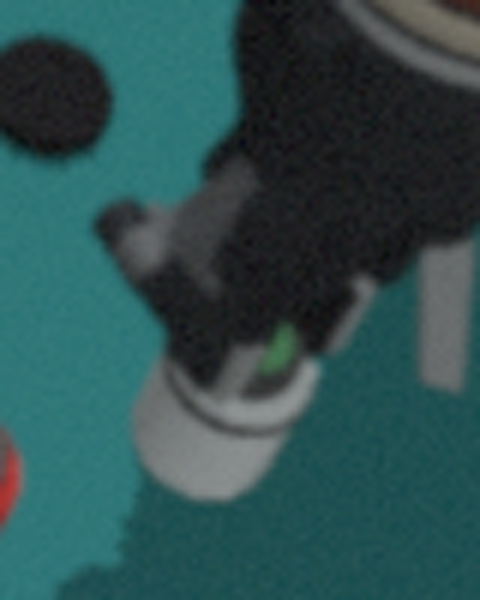

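```bash
python3 -c "
from h import *
p,d=r.snapshot('scene');P=cloud('scene',d)
for x,y in ((140,240),(200,240),(200,330),(205,375),(240,365),(278,350),(235,420),(300,385),(345,320),(220,470),(215,490),(60,250),(330,250)):
  u,v=450+x//6,300+y//6;print((x,y),P[v,u].round(0))
m=r.read_state();print(m['ee_pos'],m['joint_positions'],m['grip_width'])
m=(P[...,0]>400)&(P[...,0]<510)&(P[...,1]>300)&(P[...,1]<390)&(P[...,2]>5)
for z in range(5,130,10):
  k=m&(abs(P[...,2]-z)<5);q=P[k];print(z,k.sum(),q.min(0).round(0)[:2],q.max(0).round(0)[:2],p[k].mean(0).round(0)) if k.any() else 0
"
```

```text
(140, 240) [513. 337. 152.]
(200, 240) [502. 344. 152.]
(200, 330) [498. 351. 118.]
(205, 375) [477. 349.  71.]
(240, 365) [472. 353.  79.]
(278, 350) [451. 352.  60.]
(235, 420) [466. 357.  46.]
(300, 385) [446. 359.  47.]
(345, 320) [442. 359.  78.]
(220, 470) [464. 359.  18.]
(215, 490) [464. 360.   8.]
(60, 250) [444. 284.   2.]
(330, 250) [475. 359. 147.]
[452.43535851 344.58726527  35.07603506] [3.02198439e+01 1.81335856e+01 1.06740344e+02 8.38381870e-03
 5.50381004e+01 3.78441995e+01] 23.010612376297267
5 31 [451. 331.] [471. 363.] [117. 125. 126.]
15 77 [449. 331.] [472. 363.] [123. 129. 129.]
25 77 [447. 331.] [471. 363.] [122. 128. 128.]
35 67 [449. 331.] [471. 363.] [113. 118. 118.]
45 130 [440. 333.] [472. 363.] [109. 114. 114.]
55 93 [435. 342.] [476. 359.] [65. 80. 71.]
65 73 [436. 336.] [479. 359.] [54. 60. 60.]
75 65 [434. 347.] [479. 359.] [56. 60. 60.]
85 45 [436. 350.] [476. 360.] [55. 60. 61.]
95 52 [418. 349.] [481. 362.] [41. 48. 48.]
105 143 [410. 332.] [500. 365.] [31. 34. 36.]
115 82 [419. 332.] [505. 365.] [28. 30. 32.]
125 127 [432. 330.] [509. 366.] [29. 32. 34.]
```

The cloud settles it: lens_2 is upright and in place, but the fingertips end at z≈50. They closed on the nose, though the reported TCP of 35 implies tips at 13. So the tool sits about 37 mm higher than the stated geometry implies. I open and lower stepwise, checking force and image.

Request:
move_arm(
  delta_pos=[
    [0, 0, 0],
    [0, 0, 0],
    [0, 0, 0],
    [0, 0, 0],
    [0, 0, 0],
    [0, 0, 0],
    [0, 0, 0],
    [0, 0, 0],
    [0, 0, 0],
    [0, 0, 0],
  ],
  angular=[
    [0, 0, 0],
    [0, 0, 0],
    [0, 0, 0],
    [0, 0, 0],
    [0, 0, 0],
    [0, 0, 0],
    [0, 0, 0],
    [0, 0, 0],
    [0, 0, 0],
    [0, 0, 0],
  ],
  gripper=0,
)

```text
time_s: 5.13
ee_pos: [451.8, 344.0, 33.8]
tool_rot: [[0.133, 0.991, 0.0], [0.991, -0.133, -0.0], [-0.0, 0.0, -1.0]]
ft_force: [-0.3, 0.2, 1.1]
grip_width: 85.6
grip_force: 0.0
```

```bash
cat > prof.py <<'E'
import sys
from h import *
cx,cy=map(float,sys.argv[1:3]);h=60
for cam in ('scene','top'):
  p,d=r.snapshot(cam);P=cloud(cam,d);m=(abs(P[...,0]-cx)<h)&(abs(P[...,1]-cy)<h)
  for z in range(5,110,10):
    k=m&(abs(P[...,2]-z)<5);k2=k&(p.max(2)<75);q=P[k2]
    if k2.any(): print(cam,z,k.sum(),'dark',k2.sum(),np.percentile(q,2,0).round(0)[:2],np.percentile(q,98,0).round(0)[:2])
s=r.read_state();print(s['time_s'],s['ee_pos'],s['grip_width'],s['ft_force'])
E
python3 prof.py 452 343
```

```text
scene 5 1657 dark 2 [405. 309.] [406. 318.]
scene 35 64 dark 1 [470. 342.] [470. 342.]
scene 45 146 dark 2 [471. 342.] [471. 344.]
scene 55 192 dark 70 [444. 340.] [466. 358.]
scene 65 30 dark 22 [407. 342.] [462. 360.]
scene 75 88 dark 53 [408. 340.] [509. 362.]
scene 85 62 dark 41 [409. 342.] [509. 361.]
scene 95 37 dark 17 [410. 345.] [509. 362.]
scene 105 14 dark 10 [426. 346.] [509. 360.]
top 5 1009 dark 18 [407. 354.] [510. 381.]
top 55 175 dark 16 [442. 331.] [460. 353.]
top 65 13 dark 3 [407. 332.] [449. 342.]
top 75 32 dark 22 [397. 329.] [506. 345.]
top 85 28 dark 22 [396. 327.] [508. 346.]
top 95 20 dark 18 [399. 327.] [501. 342.]
top 105 33 dark 33 [393. 325.] [510. 354.]
5.2333 [451.78409357 344.06464899  33.8112678 ] 85.4347673176593 [ 0.08450308 -0.43946544 -1.00899227]
```

Request:
move_arm(
  delta_pos=[
    [0, 0, 0.22],
    [0, 0, 0.22],
    [0, 0, 0.22],
    [0, 0, 0.22],
    [0, 0, 0.22],
    [0, 0, 0],
    [0, 0, 0],
  ],
  angular=[
    [0, 0, 0],
    [0, 0, 0],
    [0, 0, 0],
    [0, 0, 0],
    [0, 0, 0],
    [0, 0, 0],
    [0, 0, 0],
  ],
)

```text
time_s: 5.82
ee_pos: [451.1, 343.7, -0.2]
tool_rot: [[0.133, 0.991, -0.002], [0.991, -0.133, -0.001], [-0.001, -0.002, -1.0]]
ft_force: [0.3, 0.2, -0.3]
grip_width: 85.5
grip_force: 0.0
```

Request:
move_arm(
  delta_pos=[
    [0, 0, 0],
    [0, 0, 0],
    [0, 0, 0],
    [0, 0, 0],
    [0, 0, 0],
    [0, 0, 0],
    [0, 0, 0],
    [0, 0, 0],
    [0, 0, 0],
    [0, 0, 0],
  ],
  angular=[
    [0, 0, 0],
    [0, 0, 0],
    [0, 0, 0],
    [0, 0, 0],
    [0, 0, 0],
    [0, 0, 0],
    [0, 0, 0],
    [0, 0, 0],
    [0, 0, 0],
    [0, 0, 0],
  ],
  gripper=1,
)

```text
time_s: 6.65
ee_pos: [452.4, 344.5, 1.5]
tool_rot: [[0.133, 0.991, 0.001], [0.991, -0.133, 0.001], [0.001, 0.001, -1.0]]
ft_force: [0.1, 1.1, 5.2]
grip_width: 34.8
grip_force: 59.9
```

```bash
python3 prof.py 452 343
```

```text
scene 25 57 dark 2 [477. 348.] [478. 349.]
scene 35 73 dark 14 [478. 345.] [484. 350.]
scene 45 140 dark 22 [436. 340.] [484. 359.]
scene 55 98 dark 69 [435. 343.] [480. 358.]
scene 65 75 dark 68 [423. 336.] [502. 363.]
scene 75 94 dark 89 [435. 336.] [505. 360.]
scene 85 115 dark 113 [437. 335.] [509. 365.]
scene 95 91 dark 89 [436. 333.] [511. 365.]
scene 105 66 dark 64 [468. 344.] [510. 360.]
top 5 862 dark 15 [400. 348.] [508. 391.]
top 25 43 dark 7 [424. 336.] [435. 342.]
top 35 56 dark 23 [422. 332.] [482. 342.]
top 45 119 dark 18 [424. 331.] [483. 345.]
top 55 95 dark 45 [427. 330.] [475. 342.]
top 65 55 dark 51 [405. 327.] [498. 342.]
top 75 181 dark 181 [405. 326.] [498. 355.]
top 85 70 dark 68 [397. 325.] [506. 349.]
top 95 88 dark 88 [395. 324.] [507. 346.]
top 105 69 dark 69 [392. 324.] [510. 347.]
6.75 [452.41853498 344.47358309   1.51093404] 34.408220637392574 [-0.35089251  0.26968667  6.01484608]
```

Request:
move_arm(
  delta_pos=[
    [0, 0, -0.3],
    [0, 0, -0.6],
    [0, 0, -0.6],
    [0, 0, -0.6],
    [0, 0, -0.6],
    [0, 0, -0.5],
    [0, 0, 0],
  ],
  angular=[
    [0, 0, 0],
    [0, 0, 0],
    [0, 0, 0],
    [0, 0, 0],
    [0, 0, 0],
    [0, 0, 0],
    [0, 0, 0],
  ],
)

```text
time_s: 7.33
ee_pos: [453.5, 345.1, 100.0]
tool_rot: [[0.133, 0.991, 0.005], [0.991, -0.133, 0.003], [0.003, 0.004, -1.0]]
ft_force: [0.4, -0.6, -0.3]
grip_width: 34.8
grip_force: 59.8
```

Request:
move_arm(
  delta_pos=[
    [-0.65, 0.62, 0],
    [-0.65, 0.62, 0],
    [-0.65, 0.62, 0],
    [-0.65, 0.62, 0],
    [-0.65, 0.62, 0],
    [-0.65, 0.62, 0],
    [-0.65, 0.62, 0],
    [-0.65, 0.62, 0],
    [-0.65, 0.62, 0],
    [-0.65, 0.62, 0],
    [-0.65, 0.62, 0],
    [-0.65, 0.62, 0],
  ],
  angular=[
    [0, 0, 0],
    [0, 0, 0],
    [0, 0, 0],
    [0, 0, 0],
    [0, 0, 0],
    [0, 0, 0],
    [0, 0, 0],
    [0, 0, 0],
    [0, 0, 0],
    [0, 0, 0],
    [0, 0, 0],
    [0, 0, 0],
  ],
)

```text
time_s: 8.33
ee_pos: [640.9, 81.2, 94.6]
tool_rot: [[0.133, 0.991, -0.004], [0.991, -0.133, -0.0], [-0.001, -0.004, -1.0]]
ft_force: [0.9, 0.4, -0.8]
grip_width: 34.7
grip_force: 59.9
```

Request:
move_arm(
  delta_pos=[
    [0, 0, 0],
    [0, 0, 0],
  ],
  angular=[
    [0, 0, 0],
    [0, 0, 0],
  ],
)

```text
time_s: 8.5
ee_pos: [641.3, 81.1, 94.9]
tool_rot: [[0.135, 0.991, -0.003], [0.991, -0.135, 0.0], [-0.0, -0.003, -1.0]]
ft_force: [-0.2, 0.6, -0.8]
grip_width: 34.5
grip_force: 60.0
```

```bash
python3 go.py 639,81.1,95 639,81.1,12.5; python3 -c "
from h import *
p,d=snap('scene','h1.png',(200,170,260,200),3)
"
```

```text
8.5 [641.3  81.1  94.9] 7.78
639,81.1,95 units [-0.01 -0.07 -0.  ]
639,81.1,12.5 units [0.   0.01 2.75]
```

View pics/h1.png

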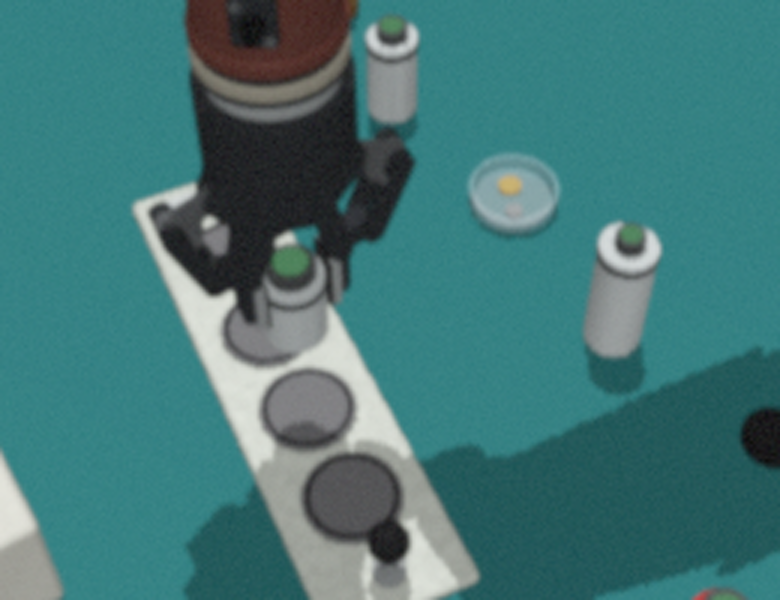

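The held lens_2 is upright. Its rim is at (296,288) in the crop, and seat 2 is at (308,407), with the knob next to seat 1 (352,495). I verify by projection.

```bash
python3 -c "
from h import *
c=lambda x,y:((x+.5)/3-.5+200,(y+.5)/3-.5+170)
print(onz('scene',c(292,262),58+93.4),onz('scene',c(308,407),11),onz('scene',c(352,495),11))
p,d=r.snapshot('scene');P=cloud('scene',d);print(P[170+262//3,200+292//3])
"
```

```text
[641.1  83.  151.4] [638.5  82.3  11. ] [647.3 147.2  11. ]
[641.42055581  83.79912561 152.41830245]
```

Request:
move_arm(
  delta_pos=[
    [0, -0.08, 0.4],
    [0, 0, 0.5],
    [0, 0, 0.5],
    [0, 0, 0.5],
    [0, 0, 0.4],
    [0, 0, 0.2],
    [0, 0, 0.1],
    [0, 0, 0.06],
    [0, 0, 0.04],
    [0, 0, 0],
    [0, 0, 0],
  ],
  angular=[
    [0, 0, 0],
    [0, 0, 0],
    [0, 0, 0],
    [0, 0, 0],
    [0, 0, 0],
    [0, 0, 0],
    [0, 0, 0],
    [0, 0, 0],
    [0, 0, 0],
    [0, 0, 0],
    [0, 0, 0],
  ],
)

```text
time_s: 9.52
ee_pos: [640.4, 82.8, 16.7]
tool_rot: [[0.133, 0.991, 0.002], [0.991, -0.133, 0.0], [0.0, 0.002, -1.0]]
ft_force: [-0.4, 0.8, -0.9]
grip_width: 35.0
grip_force: 60.1
```

Request:
move_arm(
  delta_pos=[
    [-0.04, -0.04, 0.06],
    [0, 0, 0.04],
    [0, 0, 0],
    [0, 0, 0],
  ],
  angular=[
    [0, 0, 0],
    [0, 0, 0],
    [0, 0, 0],
    [0, 0, 0],
  ],
)

```text
time_s: 9.85
ee_pos: [638.1, 81.7, 12.8]
tool_rot: [[0.133, 0.991, -0.0], [0.991, -0.133, 0.0], [0.0, -0.0, -1.0]]
ft_force: [0.8, -0.3, -0.7]
grip_width: 34.5
grip_force: 60.1
```

Request:
move_arm(
  delta_pos=[
    [0, 0, 0.02],
    [0, 0, 0.01],
    [0, 0, 0],
    [0, 0, 0],
  ],
  angular=[
    [0, 0, 0],
    [0, 0, 0],
    [0, 0, 0],
    [0, 0, 0],
  ],
)

```text
time_s: 10.18
ee_pos: [638.3, 81.7, 12.6]
tool_rot: [[0.133, 0.991, 0.0], [0.991, -0.133, -0.0], [-0.0, 0.0, -1.0]]
ft_force: [-3.3, -0.3, 5.0]
grip_width: 34.7
grip_force: 60.3
```

Contact at 5 N; release and rise.

Request:
move_arm(
  delta_pos=[
    [0, 0, 0],
    [0, 0, 0],
    [0, 0, 0],
    [0, 0, 0],
    [0, 0, 0],
    [0, 0, 0],
    [0, 0, 0],
    [0, 0, -0.3],
    [0, 0, -0.7],
    [0, 0, -0.8],
    [0, 0, -0.8],
    [0, 0, -0.7],
  ],
  angular=[
    [0, 0, 0],
    [0, 0, 0],
    [0, 0, 0],
    [0, 0, 0],
    [0, 0, 0],
    [0, 0, 0],
    [0, 0, 0],
    [0, 0, 0],
    [0, 0, 0],
    [0, 0, 0],
    [0, 0, 0],
    [0, 0, 0],
  ],
  gripper=0,
)

```text
time_s: 11.18
ee_pos: [638.7, 81.8, 113.2]
tool_rot: [[0.133, 0.991, 0.002], [0.991, -0.133, -0.0], [0.0, 0.002, -1.0]]
ft_force: [0.1, -0.7, 0.4]
grip_width: 85.2
grip_force: 0.0
```

```bash
python3 go.py 435.5,-316,112
```

```text
11.1833 [638.7  81.8 113.2] 7.63
435.5,-316,112 units [-14.04  -4.95   0.03]
```

Request:
move_arm(
  delta_pos=[
    [-0.78, -0.275, 0],
    [-0.78, -0.275, 0],
    [-0.78, -0.275, 0],
    [-0.78, -0.275, 0],
    [-0.78, -0.275, 0],
    [-0.78, -0.275, 0],
    [-0.78, -0.275, 0],
    [-0.78, -0.275, 0],
    [-0.78, -0.275, 0],
  ],
  angular=[
    [0, 0, 0],
    [0, 0, 0],
    [0, 0, 0],
    [0, 0, 0],
    [0, 0, 0],
    [0, 0, 0],
    [0, 0, 0],
    [0, 0, 0],
    [0, 0, 0],
  ],
)

```text
time_s: 11.93
ee_pos: [536.2, -118.1, 111.8]
tool_rot: [[0.133, 0.991, 0.001], [0.991, -0.133, -0.0], [-0.0, 0.001, -1.0]]
ft_force: [0.7, 0.8, 0.0]
grip_width: 85.7
grip_force: 0.0
```

Request:
move_arm(
  delta_pos=[
    [-0.78, -0.275, 0],
    [-0.78, -0.275, 0],
    [-0.78, -0.275, 0],
    [-0.78, -0.275, 0],
    [-0.78, -0.275, 0],
    [-0.78, -0.275, 0],
    [-0.78, -0.275, 0],
    [-0.78, -0.275, 0],
    [-0.78, -0.275, 0],
    [0, 0, 0],
    [0, 0, 0],
  ],
  angular=[
    [0, 0, 0],
    [0, 0, 0],
    [0, 0, 0],
    [0, 0, 0],
    [0, 0, 0],
    [0, 0, 0],
    [0, 0, 0],
    [0, 0, 0],
    [0, 0, 0],
    [0, 0, 0],
    [0, 0, 0],
  ],
)

```text
time_s: 12.85
ee_pos: [434.8, -317.1, 111.7]
tool_rot: [[0.135, 0.991, 0.001], [0.991, -0.135, -0.0], [-0.0, 0.001, -1.0]]
ft_force: [-0.5, -0.1, 0.4]
grip_width: 85.1
grip_force: 0.0
```

```bash
cat > pic.py <<'E'
import sys
from h import *
n=sys.argv[1];x,y,x2,y2=map(int,sys.argv[2:])
p,d=r.snapshot('scene');q,e=r.snapshot('top')
cv2.imwrite('pics/'+n,cv2.resize(np.hstack([p[y:y+130,x:x+130,::-1],q[y2:y2+130,x2:x2+130,::-1]]),None,fx=3,fy=3,interpolation=3))
E
python3 go.py 435.5,-316,112; python3 pic.py p1.png 230 90 230 150; python3 -c "
from h import *
for cam in('scene','top'):
  p=np.load(cam+'0p.npy').astype(int);m=(p[...,1]-p[...,0]>30)&(p[...,1]-p[...,2]>15);
  n,l,s,c=cv2.connectedComponentsWithStats(m.astype(np.uint8))
  for i in range(1,n):
    if 15<s[i,4]<400: print(cam,c[i].round(1),s[i,4],[onz(cam,c[i],z)[:2].tolist() for z in (40,58,78,98)])
"
```

```text
12.85 [ 434.8 -317.1  111.7] 7.78
435.5,-316,112 units [ 0.04  0.02 -0.01]
scene [291.4 141.1] 37 [[434.0, -316.7], [445.0, -294.8], [457.2, -270.6], [469.4, -246.3]]
scene [330.  177.9] 29 [[427.9, -154.7], [439.0, -137.2], [451.4, -117.8], [463.8, -98.4]]
scene [410.2 247.4] 31 [[407.1, 97.0], [418.8, 107.7], [431.8, 119.5], [444.8, 131.4]]
scene [492.  355.7] 103 [[441.3, 341.3], [452.0, 345.3], [464.0, 349.8], [476.0, 354.3]]
scene [442.4 373.4] 111 [[527.4, 322.2], [535.8, 326.8], [545.2, 331.8], [554.6, 336.9]]
top [156.6 245.6] 88 [[538.3, 331.2], [536.3, 324.9], [534.0, 318.0], [531.8, 311.0]]
top [400.2 289.5] 77 [[452.0, -123.6], [451.6, -121.4], [451.1, -118.9], [450.6, -116.5]]
top [144.9 291.4] 94 [[452.9, 350.2], [452.5, 343.6], [452.0, 336.3], [451.5, 329.0]]
top [258.5 293.6] 51 [[446.8, 138.5], [446.4, 135.8], [446.1, 132.8], [445.7, 129.9]]
top [507.8 298. ] 132 [[435.0, -318.0], [434.9, -312.2], [434.8, -305.8], [434.7, -299.3]]
```

View pics/p1.png

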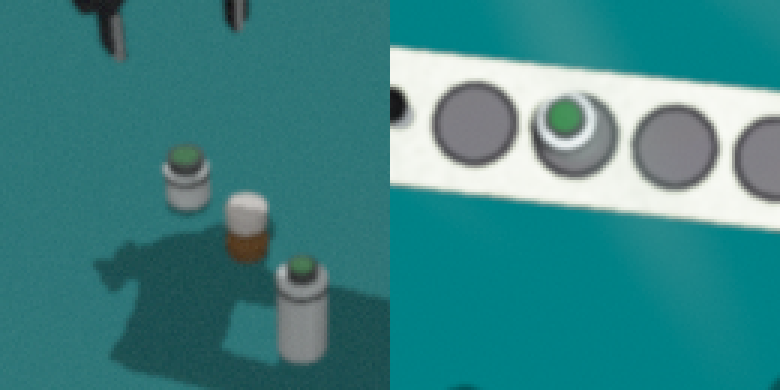

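Lens_2 stands on seat 2. L1 is confirmed at (434.6,-317.4) by both cameras, with the hand above it. Descend and grip low.

Request:
move_arm(
  delta_pos=[
    [0, 0, 0.4],
    [0, 0, 0.6],
    [0, 0, 0.6],
    [0, 0, 0.6],
    [0, 0, 0.6],
    [0, 0, 0.5],
    [0, 0, 0.4],
    [0, 0, 0.3],
    [0, 0, 0.1],
    [0, 0, 0],
    [0, 0, 0],
    [0, 0, 0],
  ],
  angular=[
    [0, 0, 0],
    [0, 0, 0],
    [0, 0, 0],
    [0, 0, 0],
    [0, 0, 0],
    [0, 0, 0],
    [0, 0, 0],
    [0, 0, 0],
    [0, 0, 0],
    [0, 0, 0],
    [0, 0, 0],
    [0, 0, 0],
  ],
)

```text
time_s: 13.95
ee_pos: [435.9, -316.6, -11.1]
tool_rot: [[0.133, 0.991, 0.001], [0.991, -0.133, -0.001], [-0.001, 0.002, -1.0]]
ft_force: [-1.4, -0.3, -0.2]
grip_width: 85.4
grip_force: 0.0
```

Request:
move_arm(
  delta_pos=[
    [0, 0, 0],
    [0, 0, 0],
    [0, 0, 0],
    [0, 0, 0],
    [0, 0, 0],
    [0, 0, 0],
    [0, 0, 0],
    [0, 0, 0],
    [0, 0, 0],
    [0, 0, 0],
  ],
  angular=[
    [0, 0, 0],
    [0, 0, 0],
    [0, 0, 0],
    [0, 0, 0],
    [0, 0, 0],
    [0, 0, 0],
    [0, 0, 0],
    [0, 0, 0],
    [0, 0, 0],
    [0, 0, 0],
  ],
  gripper=1,
)

```text
time_s: 14.78
ee_pos: [435.6, -316.5, -11.4]
tool_rot: [[0.133, 0.991, 0.001], [0.991, -0.133, -0.001], [-0.001, 0.001, -1.0]]
ft_force: [-0.1, -0.6, 6.2]
grip_width: 34.1
grip_force: 60.0
```

```bash
python3 go.py 435,-316.8,85; python3 -c "
from h import *
p,d=r.snapshot('top');p=p.astype(int);m=(p[...,1]-p[...,0]>30)&(p[...,1]-p[...,2]>15);
n,l,s,c=cv2.connectedComponentsWithStats(m.astype(np.uint8))
for i in range(1,n):
    if 15<s[i,4]<400: print(c[i].round(1),s[i,4],[onz('top',c[i],z)[:2].tolist() for z in (40,69,78,98)])"
```

```text
14.7833 [ 435.6 -316.5  -11.4] 7.63
435,-316.8,85 units [-0.01 -0.01 -3.21]
[287.8 188.4] 93 [[645.0, 84.0], [638.5, 81.3], [636.5, 80.5], [632.1, 78.7]]
[156.7 245.6] 89 [[538.3, 331.1], [535.0, 321.0], [534.0, 317.9], [531.8, 310.9]]
[400.3 289.4] 81 [[452.1, -123.6], [451.4, -120.1], [451.2, -119.0], [450.7, -116.6]]
[258.5 293.6] 51 [[446.8, 138.5], [446.2, 134.2], [446.1, 132.8], [445.7, 129.9]]
```

Request:
move_arm(
  delta_pos=[
    [0, 0, -0.3],
    [0, 0, -0.6],
    [0, 0, -0.7],
    [0, 0, -0.7],
    [0, 0, -0.6],
    [0, 0, -0.4],
    [0, 0, 0],
  ],
  angular=[
    [0, 0, 0],
    [0, 0, 0],
    [0, 0, 0],
    [0, 0, 0],
    [0, 0, 0],
    [0, 0, 0],
    [0, 0, 0],
  ],
)

```text
time_s: 15.42
ee_pos: [436.6, -317.3, 89.7]
tool_rot: [[0.133, 0.991, 0.004], [0.991, -0.133, -0.003], [-0.003, 0.004, -1.0]]
ft_force: [0.5, -0.6, 0.1]
grip_width: 34.2
grip_force: 59.9
```

Request:
move_arm(
  delta_pos=[
    [0.81, 0.248, 0],
    [0.81, 0.248, 0],
    [0.81, 0.248, 0],
    [0.81, 0.248, 0],
    [0.81, 0.248, 0],
    [0.81, 0.248, 0],
    [0.81, 0.248, 0],
    [0.81, 0.248, 0],
    [0.81, 0.248, 0],
    [0.81, 0.248, 0],
  ],
  angular=[
    [0, 0, 0],
    [0, 0, 0],
    [0, 0, 0],
    [0, 0, 0],
    [0, 0, 0],
    [0, 0, 0],
    [0, 0, 0],
    [0, 0, 0],
    [0, 0, 0],
    [0, 0, 0],
  ],
)

```text
time_s: 16.25
ee_pos: [540.0, -83.3, 85.0]
tool_rot: [[0.133, 0.991, -0.003], [0.991, -0.133, 0.001], [0.001, -0.003, -1.0]]
ft_force: [-0.1, -1.2, -1.2]
grip_width: 34.0
grip_force: 59.9
```

Request:
move_arm(
  delta_pos=[
    [0.81, 0.248, 0],
    [0.81, 0.248, 0],
    [0.81, 0.248, 0],
    [0.81, 0.248, 0],
    [0.81, 0.248, 0],
    [0.81, 0.248, 0],
    [0.81, 0.248, 0],
    [0.81, 0.248, 0],
    [0.81, 0.248, 0],
    [0.81, 0.248, 0],
    [0, 0, 0],
    [0, 0, 0],
  ],
  angular=[
    [0, 0, 0],
    [0, 0, 0],
    [0, 0, 0],
    [0, 0, 0],
    [0, 0, 0],
    [0, 0, 0],
    [0, 0, 0],
    [0, 0, 0],
    [0, 0, 0],
    [0, 0, 0],
    [0, 0, 0],
    [0, 0, 0],
  ],
)

```text
time_s: 17.25
ee_pos: [645.9, 147.0, 84.8]
tool_rot: [[0.13, 0.991, -0.003], [0.991, -0.13, -0.001], [-0.001, -0.003, -1.0]]
ft_force: [0.1, 0.1, -1.1]
grip_width: 34.1
grip_force: 59.9
```

```bash
python3 go.py 647.5,145.8,85 647.5,145.8,-0.5
```

```text
17.25 [645.9 147.   84.8] 7.5
647.5,145.8,85 units [-0.03  0.06 -0.01]
647.5,145.8,-0.5 units [0.   0.01 2.85]
```

Request:
move_arm(
  delta_pos=[
    [-0.03, 0.05, 0.4],
    [0, 0, 0.5],
    [0, 0, 0.5],
    [0, 0, 0.5],
    [0, 0, 0.4],
    [0, 0, 0.2],
    [0, 0, 0.15],
    [0, 0, 0.08],
    [0, 0, 0.05],
    [0, 0, 0],
    [0, 0, 0],
    [0, 0, 0],
  ],
  angular=[
    [0, 0, 0],
    [0, 0, 0],
    [0, 0, 0],
    [0, 0, 0],
    [0, 0, 0],
    [0, 0, 0],
    [0, 0, 0],
    [0, 0, 0],
    [0, 0, 0],
    [0, 0, 0],
    [0, 0, 0],
    [0, 0, 0],
  ],
)

```text
time_s: 18.25
ee_pos: [649.3, 145.0, 4.5]
tool_rot: [[0.133, 0.991, 0.002], [0.991, -0.133, 0.0], [0.0, 0.002, -1.0]]
ft_force: [-0.6, 0.4, -0.4]
grip_width: 34.2
grip_force: 59.9
```

Request:
move_arm(
  delta_pos=[
    [0, -0.04, 0.06],
    [0, 0, 0.04],
    [0, 0, 0.02],
    [0, 0, 0],
    [0, 0, 0],
  ],
  angular=[
    [0, 0, 0],
    [0, 0, 0],
    [0, 0, 0],
    [0, 0, 0],
    [0, 0, 0],
  ],
)

```text
time_s: 18.67
ee_pos: [647.2, 145.0, -0.2]
tool_rot: [[0.133, 0.991, -0.0], [0.991, -0.133, -0.0], [-0.0, -0.0, -1.0]]
ft_force: [0.2, 0.3, -0.4]
grip_width: 34.1
grip_force: 59.9
```

Request:
move_arm(
  delta_pos=[
    [0, 0, 0.02],
    [0, 0, 0],
    [0, 0, 0],
  ],
  angular=[
    [0, 0, 0],
    [0, 0, 0],
    [0, 0, 0],
  ],
)

```text
time_s: 18.92
ee_pos: [647.4, 145.1, -0.4]
tool_rot: [[0.133, 0.991, 0.0], [0.991, -0.133, -0.0], [-0.0, 0.0, -1.0]]
ft_force: [-1.1, -0.6, 1.7]
grip_width: 34.4
grip_force: 60.2
```

Request:
move_arm(
  delta_pos=[
    [0, 0, 0],
    [0, 0, 0],
    [0, 0, 0],
    [0, 0, 0],
    [0, 0, 0],
    [0, 0, 0],
    [0, 0, 0],
    [0, 0, -0.3],
    [0, 0, -0.7],
    [0, 0, -0.9],
    [0, 0, -0.9],
    [0, 0, -0.9],
  ],
  angular=[
    [0, 0, 0],
    [0, 0, 0],
    [0, 0, 0],
    [0, 0, 0],
    [0, 0, 0],
    [0, 0, 0],
    [0, 0, 0],
    [0, 0, 0],
    [0, 0, 0],
    [0, 0, 0],
    [0, 0, 0],
    [0, 0, 0],
  ],
  gripper=0,
)

```text
time_s: 19.92
ee_pos: [647.1, 145.0, 111.9]
tool_rot: [[0.133, 0.991, -0.0], [0.991, -0.133, 0.0], [0.0, -0.0, -1.0]]
ft_force: [0.4, -0.5, 0.1]
grip_width: 85.0
grip_force: 0.0
```

```bash
python3 go.py 451.5,-118,112
```

```text
19.9167 [647.1 145.  111.9] 7.63
451.5,-118,112 units [-9.56 -5.3  -0.  ]
```

Request:
move_arm(
  delta_pos=[
    [-0.8, -0.44, 0],
    [-0.8, -0.44, 0],
    [-0.8, -0.44, 0],
    [-0.8, -0.44, 0],
    [-0.8, -0.44, 0],
    [-0.8, -0.44, 0],
    [-0.8, -0.44, 0],
    [-0.8, -0.44, 0],
    [-0.8, -0.44, 0],
    [-0.8, -0.44, 0],
    [-0.8, -0.44, 0],
    [-0.76, -0.46, 0],
  ],
  angular=[
    [0, 0, 0],
    [0, 0, 0],
    [0, 0, 0],
    [0, 0, 0],
    [0, 0, 0],
    [0, 0, 0],
    [0, 0, 0],
    [0, 0, 0],
    [0, 0, 0],
    [0, 0, 0],
    [0, 0, 0],
    [0, 0, 0],
  ],
)

```text
time_s: 20.92
ee_pos: [451.1, -119.2, 111.2]
tool_rot: [[0.133, 0.991, 0.001], [0.991, -0.133, -0.001], [-0.001, 0.002, -1.0]]
ft_force: [0.3, 0.3, -0.6]
grip_width: 85.5
grip_force: 0.0
```

Request:
move_arm(
  delta_pos=[
    [0, 0, 0],
    [0, 0, 0],
    [0, 0, 0.4],
    [0, 0, 0.6],
    [0, 0, 0.6],
    [0, 0, 0.6],
    [0, 0, 0.5],
    [0, 0, 0.3],
    [0, 0, 0.07],
    [0, 0, 0],
    [0, 0, 0],
    [0, 0, 0],
  ],
  angular=[
    [0, 0, 0],
    [0, 0, 0],
    [0, 0, 0],
    [0, 0, 0],
    [0, 0, 0],
    [0, 0, 0],
    [0, 0, 0],
    [0, 0, 0],
    [0, 0, 0],
    [0, 0, 0],
    [0, 0, 0],
    [0, 0, 0],
  ],
)

```text
time_s: 21.92
ee_pos: [452.8, -118.4, 19.3]
tool_rot: [[0.133, 0.991, 0.002], [0.991, -0.133, -0.001], [-0.001, 0.002, -1.0]]
ft_force: [0.1, -0.6, 1.0]
grip_width: 85.7
grip_force: 0.0
```

Request:
move_arm(
  delta_pos=[
    [0, 0, 0],
    [0, 0, 0],
    [0, 0, 0],
    [0, 0, 0],
    [0, 0, 0],
    [0, 0, 0],
    [0, 0, 0],
    [0, 0, 0],
    [0, 0, 0],
    [0, 0, 0],
  ],
  angular=[
    [0, 0, 0],
    [0, 0, 0],
    [0, 0, 0],
    [0, 0, 0],
    [0, 0, 0],
    [0, 0, 0],
    [0, 0, 0],
    [0, 0, 0],
    [0, 0, 0],
    [0, 0, 0],
  ],
  gripper=1,
)

```text
time_s: 22.75
ee_pos: [451.9, -118.3, 18.7]
tool_rot: [[0.133, 0.991, 0.0], [0.991, -0.133, -0.0], [-0.0, 0.0, -1.0]]
ft_force: [-2.0, 0.3, 5.8]
grip_width: 34.5
grip_force: 59.9
```

Request:
move_arm(
  delta_pos=[
    [0, 0, -0.3],
    [0, 0, -0.5],
    [0, 0, -0.6],
    [0, 0, -0.6],
    [0, 0, -0.4],
    [0, 0, -0.2],
    [0, 0, 0],
    [0, 0, 0],
  ],
  angular=[
    [0, 0, 0],
    [0, 0, 0],
    [0, 0, 0],
    [0, 0, 0],
    [0, 0, 0],
    [0, 0, 0],
    [0, 0, 0],
    [0, 0, 0],
  ],
)

```text
time_s: 23.42
ee_pos: [451.3, -118.0, 95.9]
tool_rot: [[0.133, 0.991, -0.0], [0.991, -0.133, 0.0], [0.0, -0.0, -1.0]]
ft_force: [-0.7, 0.6, -1.1]
grip_width: 34.3
grip_force: 59.9
```

```bash
python3 go.py 630.6,14.5,97 630.6,14.5,30.5
```

```text
23.4167 [ 451.3 -118.    95.9] 7.63
630.6,14.5,97 units [ 5.17  5.34 -0.04]
630.6,14.5,30.5 units [-0.    0.    2.22]
```

Request:
move_arm(
  delta_pos=[
    [0.517, 0.534, 0],
    [0.517, 0.534, 0],
    [0.517, 0.534, 0],
    [0.517, 0.534, 0],
    [0.517, 0.534, 0],
    [0.517, 0.534, 0],
    [0.517, 0.534, 0],
    [0.517, 0.534, 0],
    [0.517, 0.534, 0],
    [0.517, 0.534, 0],
    [0, 0, 0],
    [0, 0, 0],
  ],
  angular=[
    [0, 0, 0],
    [0, 0, 0],
    [0, 0, 0],
    [0, 0, 0],
    [0, 0, 0],
    [0, 0, 0],
    [0, 0, 0],
    [0, 0, 0],
    [0, 0, 0],
    [0, 0, 0],
    [0, 0, 0],
    [0, 0, 0],
  ],
)

```text
time_s: 24.42
ee_pos: [630.2, 15.1, 94.2]
tool_rot: [[0.131, 0.991, -0.003], [0.991, -0.131, 0.0], [-0.0, -0.003, -1.0]]
ft_force: [-0.0, 0.5, -1.7]
grip_width: 34.7
grip_force: 60.2
```

Request:
move_arm(
  delta_pos=[
    [0, 0, 0.3],
    [0, 0, 0.4],
    [0, 0, 0.4],
    [0, 0, 0.4],
    [0, 0, 0.3],
    [0, 0, 0.15],
    [0, 0, 0.05],
    [0, 0, 0],
    [0, 0, 0],
    [0, 0, 0],
  ],
  angular=[
    [0, 0, 0],
    [0, 0, 0],
    [0, 0, 0],
    [0, 0, 0],
    [0, 0, 0],
    [0, 0, 0],
    [0, 0, 0],
    [0, 0, 0],
    [0, 0, 0],
    [0, 0, 0],
  ],
)

```text
time_s: 25.25
ee_pos: [631.8, 14.3, 37.1]
tool_rot: [[0.133, 0.991, 0.002], [0.991, -0.133, -0.0], [0.0, 0.002, -1.0]]
ft_force: [1.1, -0.9, -0.7]
grip_width: 34.5
grip_force: 60.2
```

Request:
move_arm(
  delta_pos=[
    [0, 0, 0.08],
    [0, 0, 0.05],
    [0, 0, 0],
    [0, 0, 0],
  ],
  angular=[
    [0, 0, 0],
    [0, 0, 0],
    [0, 0, 0],
    [0, 0, 0],
  ],
)

```text
time_s: 25.58
ee_pos: [630.9, 14.4, 32.3]
tool_rot: [[0.133, 0.991, -0.0], [0.991, -0.133, -0.0], [-0.0, -0.0, -1.0]]
ft_force: [0.0, -0.3, -1.9]
grip_width: 34.7
grip_force: 60.2
```

Request:
move_arm(
  delta_pos=[
    [0, 0, 0.03],
    [0, 0, 0],
    [0, 0, 0],
  ],
  angular=[
    [0, 0, 0],
    [0, 0, 0],
    [0, 0, 0],
  ],
)

```text
time_s: 25.83
ee_pos: [630.9, 14.4, 31.3]
tool_rot: [[0.133, 0.991, -0.0], [0.991, -0.133, -0.0], [-0.0, -0.0, -1.0]]
ft_force: [-0.1, 0.2, -1.4]
grip_width: 34.6
grip_force: 60.2
```

Request:
move_arm(
  delta_pos=[
    [0, 0, 0.03],
    [0, 0, 0],
    [0, 0, 0],
  ],
  angular=[
    [0, 0, 0],
    [0, 0, 0],
    [0, 0, 0],
  ],
)

```text
time_s: 26.08
ee_pos: [630.9, 14.3, 30.4]
tool_rot: [[0.133, 0.991, -0.0], [0.991, -0.133, 0.0], [-0.0, -0.0, -1.0]]
ft_force: [1.5, 1.3, -1.5]
grip_width: 34.5
grip_force: 60.2
```

Request:
move_arm(
  delta_pos=[
    [0, 0, 0.02],
    [0, 0, 0],
    [0, 0, 0],
  ],
  angular=[
    [0, 0, 0],
    [0, 0, 0],
    [0, 0, 0],
  ],
)

```text
time_s: 26.33
ee_pos: [630.9, 14.3, 29.9]
tool_rot: [[0.133, 0.991, -0.0], [0.991, -0.133, -0.0], [-0.0, -0.0, -1.0]]
ft_force: [0.7, -0.3, -1.3]
grip_width: 34.7
grip_force: 60.2
```

Request:
move_arm(
  delta_pos=[
    [0, 0, 0.02],
    [0, 0, 0],
    [0, 0, 0],
  ],
  angular=[
    [0, 0, 0],
    [0, 0, 0],
    [0, 0, 0],
  ],
)

```text
time_s: 26.58
ee_pos: [631.0, 14.4, 29.8]
tool_rot: [[0.133, 0.991, -0.0], [0.991, -0.133, -0.0], [-0.0, -0.0, -1.0]]
ft_force: [-0.5, 0.3, 3.0]
grip_width: 34.6
grip_force: 60.4
```

Contact. Release, rise and go for L4.

Request:
move_arm(
  delta_pos=[
    [0, 0, 0],
    [0, 0, 0],
    [0, 0, 0],
    [0, 0, 0],
    [0, 0, 0],
    [0, 0, 0],
    [0, 0, 0],
    [0, 0, -0.3],
    [0, 0, -0.7],
    [0, 0, -0.8],
    [0, 0, -0.8],
    [0, 0, -0.5],
  ],
  angular=[
    [0, 0, 0],
    [0, 0, 0],
    [0, 0, 0],
    [0, 0, 0],
    [0, 0, 0],
    [0, 0, 0],
    [0, 0, 0],
    [0, 0, 0],
    [0, 0, 0],
    [0, 0, 0],
    [0, 0, 0],
    [0, 0, 0],
  ],
  gripper=0,
)

```text
time_s: 27.58
ee_pos: [632.6, 14.2, 126.0]
tool_rot: [[0.133, 0.991, 0.004], [0.991, -0.133, -0.0], [0.0, 0.004, -1.0]]
ft_force: [0.0, -0.4, 0.4]
grip_width: 85.2
grip_force: 0.0
```

```bash
python3 go.py 445.6,130.8,122 445.6,130.8,39 621.9,-50.9,125
```

```text
27.5833 [632.6  14.2 126. ] 7.63
445.6,130.8,122 units [ 3.02 -6.69  0.11]
445.6,130.8,39 units [-0.   -0.01  2.77]
621.9,-50.9,125 units [-5.22  6.64 -2.84]
```

Request:
move_arm(
  delta_pos=[
    [0.302, -0.664, 0],
    [0.302, -0.664, 0],
    [0.302, -0.664, 0],
    [0.302, -0.664, 0],
    [0.302, -0.664, 0],
    [0.302, -0.664, 0],
    [0.302, -0.664, 0],
    [0.302, -0.664, 0],
    [0.302, -0.664, 0],
    [0.302, -0.664, 0],
    [0, 0, 0],
    [0, 0, 0],
  ],
  angular=[
    [0, 0, 0],
    [0, 0, 0],
    [0, 0, 0],
    [0, 0, 0],
    [0, 0, 0],
    [0, 0, 0],
    [0, 0, 0],
    [0, 0, 0],
    [0, 0, 0],
    [0, 0, 0],
    [0, 0, 0],
    [0, 0, 0],
  ],
)

```text
time_s: 28.58
ee_pos: [445.2, 131.0, 122.9]
tool_rot: [[0.131, 0.991, 0.001], [0.991, -0.131, -0.0], [0.0, 0.001, -1.0]]
ft_force: [0.2, -0.8, 0.2]
grip_width: 84.9
grip_force: 0.0
```

Request:
move_arm(
  delta_pos=[
    [0, 0, 0.3],
    [0, 0, 0.5],
    [0, 0, 0.6],
    [0, 0, 0.6],
    [0, 0, 0.5],
    [0, 0, 0.2],
    [0, 0, 0.1],
    [0, 0, 0],
    [0, 0, 0],
    [0, 0, 0],
    [0, 0, 0],
  ],
  angular=[
    [0, 0, 0],
    [0, 0, 0],
    [0, 0, 0],
    [0, 0, 0],
    [0, 0, 0],
    [0, 0, 0],
    [0, 0, 0],
    [0, 0, 0],
    [0, 0, 0],
    [0, 0, 0],
    [0, 0, 0],
  ],
)

```text
time_s: 29.5
ee_pos: [446.6, 130.7, 39.3]
tool_rot: [[0.133, 0.991, 0.002], [0.991, -0.133, 0.0], [0.001, 0.002, -1.0]]
ft_force: [0.1, 0.2, -0.3]
grip_width: 85.2
grip_force: 0.0
```

Request:
move_arm(
  delta_pos=[
    [0, 0, 0],
    [0, 0, 0],
    [0, 0, 0],
    [0, 0, 0],
    [0, 0, 0],
    [0, 0, 0],
    [0, 0, 0],
    [0, 0, 0],
    [0, 0, 0],
    [0, 0, 0],
  ],
  angular=[
    [0, 0, 0],
    [0, 0, 0],
    [0, 0, 0],
    [0, 0, 0],
    [0, 0, 0],
    [0, 0, 0],
    [0, 0, 0],
    [0, 0, 0],
    [0, 0, 0],
    [0, 0, 0],
  ],
  gripper=1,
)

```text
time_s: 30.33
ee_pos: [445.8, 130.7, 38.7]
tool_rot: [[0.133, 0.991, 0.0], [0.991, -0.133, 0.0], [0.0, 0.0, -1.0]]
ft_force: [-0.7, -0.3, 5.6]
grip_width: 34.6
grip_force: 59.8
```

Request:
move_arm(
  delta_pos=[
    [0, 0, -0.3],
    [0, 0, -0.5],
    [0, 0, -0.7],
    [0, 0, -0.7],
    [0, 0, -0.5],
    [0, 0, -0.2],
    [0, 0, 0],
    [0, 0, 0],
    [0, 0, 0],
  ],
  angular=[
    [0, 0, 0],
    [0, 0, 0],
    [0, 0, 0],
    [0, 0, 0],
    [0, 0, 0],
    [0, 0, 0],
    [0, 0, 0],
    [0, 0, 0],
    [0, 0, 0],
  ],
)

```text
time_s: 31.08
ee_pos: [444.1, 130.4, 123.7]
tool_rot: [[0.133, 0.991, -0.003], [0.991, -0.133, -0.0], [-0.001, -0.003, -1.0]]
ft_force: [0.3, 0.3, -2.6]
grip_width: 34.5
grip_force: 60.1
```

```bash
python3 go.py 622.1,-50.9,123 622.1,-50.9,50
```

```text
31.0833 [444.1 130.4 123.7] 7.63
622.1,-50.9,123 units [-5.2   6.68  0.01]
622.1,-50.9,50 units [0.   0.01 2.43]
```

Request:
move_arm(
  delta_pos=[
    [-0.52, 0.665, 0],
    [-0.52, 0.665, 0],
    [-0.52, 0.665, 0],
    [-0.52, 0.665, 0],
    [-0.52, 0.665, 0],
    [-0.52, 0.665, 0],
    [-0.52, 0.665, 0],
    [-0.52, 0.665, 0],
    [-0.52, 0.665, 0],
    [-0.52, 0.665, 0],
    [0, 0, 0],
    [0, 0, 0],
  ],
  angular=[
    [0, 0, 0],
    [0, 0, 0],
    [0, 0, 0],
    [0, 0, 0],
    [0, 0, 0],
    [0, 0, 0],
    [0, 0, 0],
    [0, 0, 0],
    [0, 0, 0],
    [0, 0, 0],
    [0, 0, 0],
    [0, 0, 0],
  ],
)

```text
time_s: 32.08
ee_pos: [622.0, -51.4, 123.1]
tool_rot: [[0.135, 0.991, -0.003], [0.991, -0.135, 0.001], [0.0, -0.003, -1.0]]
ft_force: [-0.1, 0.4, -2.9]
grip_width: 34.4
grip_force: 60.4
```

Request:
move_arm(
  delta_pos=[
    [0, 0, 0.3],
    [0, 0, 0.5],
    [0, 0, 0.5],
    [0, 0, 0.5],
    [0, 0, 0.3],
    [0, 0, 0.15],
    [0, 0, 0],
    [0, 0, 0],
    [0, 0, 0],
    [0, 0, 0],
  ],
  angular=[
    [0, 0, 0],
    [0, 0, 0],
    [0, 0, 0],
    [0, 0, 0],
    [0, 0, 0],
    [0, 0, 0],
    [0, 0, 0],
    [0, 0, 0],
    [0, 0, 0],
    [0, 0, 0],
  ],
)

```text
time_s: 32.92
ee_pos: [623.6, -50.7, 59.1]
tool_rot: [[0.133, 0.991, 0.002], [0.991, -0.133, -0.0], [-0.0, 0.002, -1.0]]
ft_force: [0.4, -0.5, -1.4]
grip_width: 34.7
grip_force: 60.4
```

Settled z is about 57 and contact is expected near 49.7.

Request:
move_arm(
  delta_pos=[
    [0, 0, 0.12],
    [0, 0, 0.08],
    [0, 0, 0],
    [0, 0, 0],
    [0, 0, 0],
  ],
  angular=[
    [0, 0, 0],
    [0, 0, 0],
    [0, 0, 0],
    [0, 0, 0],
    [0, 0, 0],
  ],
)

```text
time_s: 33.33
ee_pos: [622.5, -50.5, 51.7]
tool_rot: [[0.133, 0.991, -0.0], [0.991, -0.133, 0.0], [0.0, -0.0, -1.0]]
ft_force: [-0.1, -0.0, -2.4]
grip_width: 34.6
grip_force: 60.4
```

Request:
move_arm(
  delta_pos=[
    [0, 0, 0.03],
    [0, 0, 0],
    [0, 0, 0],
  ],
  angular=[
    [0, 0, 0],
    [0, 0, 0],
    [0, 0, 0],
  ],
)

```text
time_s: 33.58
ee_pos: [622.5, -50.5, 50.8]
tool_rot: [[0.133, 0.991, -0.0], [0.991, -0.133, 0.0], [0.0, -0.0, -1.0]]
ft_force: [-0.5, 0.2, -2.1]
grip_width: 34.6
grip_force: 60.4
```

Request:
move_arm(
  delta_pos=[
    [0, 0, 0.03],
    [0, 0, 0],
    [0, 0, 0],
  ],
  angular=[
    [0, 0, 0],
    [0, 0, 0],
    [0, 0, 0],
  ],
)

```text
time_s: 33.83
ee_pos: [622.5, -50.5, 49.9]
tool_rot: [[0.133, 0.991, -0.0], [0.991, -0.133, 0.0], [0.0, -0.0, -1.0]]
ft_force: [0.4, 0.1, -2.6]
grip_width: 34.9
grip_force: 60.4
```

Request:
move_arm(
  delta_pos=[
    [0, 0, 0.015],
    [0, 0, 0],
    [0, 0, 0],
  ],
  angular=[
    [0, 0, 0],
    [0, 0, 0],
    [0, 0, 0],
  ],
)

```text
time_s: 34.08
ee_pos: [622.6, -50.5, 49.8]
tool_rot: [[0.133, 0.991, 0.0], [0.991, -0.133, -0.0], [-0.0, 0.0, -1.0]]
ft_force: [-0.7, 0.9, -0.5]
grip_width: 34.6
grip_force: 60.5
```

Request:
move_arm(
  delta_pos=[
    [0, 0, 0],
    [0, 0, 0],
    [0, 0, 0],
    [0, 0, 0],
    [0, 0, 0],
    [0, 0, 0],
    [0, 0, 0],
    [0, 0, -0.3],
    [0, 0, -0.7],
    [0, 0, -0.8],
    [0, 0, -0.8],
    [0, 0, -0.8],
  ],
  angular=[
    [0, 0, 0],
    [0, 0, 0],
    [0, 0, 0],
    [0, 0, 0],
    [0, 0, 0],
    [0, 0, 0],
    [0, 0, 0],
    [0, 0, 0],
    [0, 0, 0],
    [0, 0, 0],
    [0, 0, 0],
    [0, 0, 0],
  ],
  gripper=0,
)

```text
time_s: 35.08
ee_pos: [622.5, -50.5, 153.2]
tool_rot: [[0.133, 0.991, 0.0], [0.991, -0.133, -0.0], [-0.0, 0.0, -1.0]]
ft_force: [0.7, -0.4, 0.8]
grip_width: 85.5
grip_force: 0.0
```

Request:
move_arm(
  delta_pos=[
    [-0.5, -0.5, 0],
    [-0.8, -0.5, 0],
    [-0.8, -0.5, 0],
    [-0.8, -0.5, 0],
    [-0.8, -0.5, 0],
    [-0.8, -0.5, 0],
    [-0.8, -0.5, 0],
    [-0.8, -0.5, 0],
    [-0.8, -0.5, 0],
    [-0.8, -0.5, 0],
    [0, 0, 0],
    [0, 0, 0],
  ],
  angular=[
    [0, 0, 0],
    [0, 0, 0],
    [0, 0, 0],
    [0, 0, 0],
    [0, 0, 0],
    [0, 0, 0],
    [0, 0, 0],
    [0, 0, 0],
    [0, 0, 0],
    [0, 0, 0],
    [0, 0, 0],
    [0, 0, 0],
  ],
)

```text
time_s: 36.08
ee_pos: [442.8, -260.5, 152.3]
tool_rot: [[0.136, 0.991, 0.001], [0.991, -0.136, -0.0], [-0.0, 0.001, -1.0]]
ft_force: [-0.1, -0.0, -0.3]
grip_width: 85.1
grip_force: 0.0
```

```bash
python3 -c "
from h import *
p,d=snap('top','f.png',(100,140,320,240),2.5);p=p.astype(int);m=(p[...,1]-p[...,0]>30)&(p[...,1]-p[...,2]>15);
n,l,s,c=cv2.connectedComponentsWithStats(m.astype(np.uint8))
for i in range(1,n):
    if 15<s[i,4]<400: print(c[i].round(1),s[i,4],[onz('top',c[i],z)[:2].tolist() for z in (51,69,89,109)])"
```

```text
[255.6 186.3] 116 [[647.2, 143.8], [643.1, 141.0], [638.6, 137.8], [634.0, 134.7]]
[287.8 188.4] 91 [[642.5, 83.0], [638.5, 81.3], [634.1, 79.5], [629.6, 77.6]]
[324.4 189.8] 69 [[638.9, 14.2], [634.9, 13.8], [630.5, 13.4], [626.2, 13.0]]
[360.7 191.4] 49 [[634.8, -53.5], [630.9, -52.6], [626.6, -51.6], [622.3, -50.6]]
[156.7 245.6] 90 [[537.1, 327.4], [535.1, 321.1], [532.8, 314.2], [530.6, 307.2]]
```

View pics/f.png

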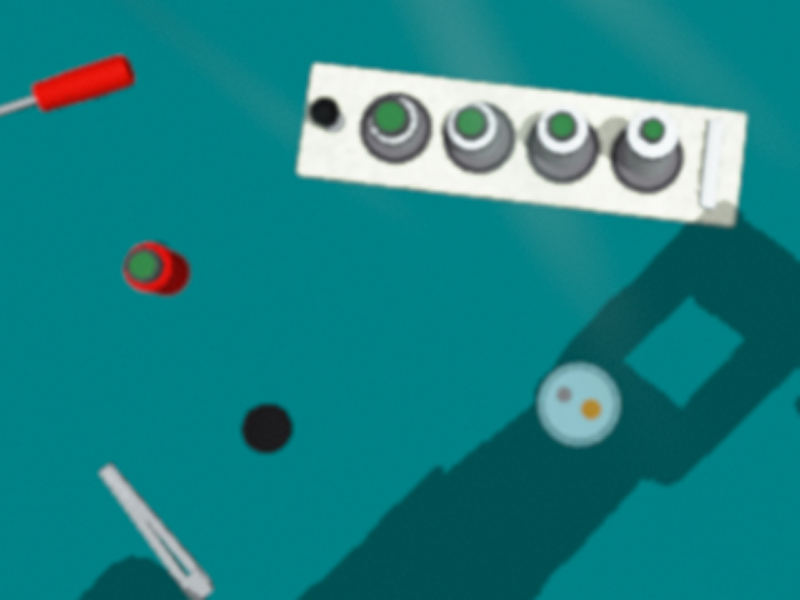

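All four lenses stand upright in order along the rack: L1 by the knob at crop (390,117), then (470,122), (561,126) and (652,130). Each is within 1.5 mm of its seat centre. The dish at (579,404) has not moved.

```bash
python3 -c "
from rig import r
print(r.close_job())"
```

```text
the job is handed in; nothing more can be done
None
```

The job is handed in: all four lenses stand on the rack in order of length, shortest by the knob, each within 1.5 mm of its seat centre; none tipped and the dish was not moved. My first grip closed on lens_2's nose (the tool sat about 37 mm higher than specified), so I opened and regripped it lower.

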